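Load the rack, free the shaker guard's bolt and hold its gate ajar

TASK

Finish loading the shaker rack in order: stand the long tube from the cold block in the third place, next to the two taken ones, and let it go, then the short tube in the fourth, both upright and right down, leaving the rest of the bench undisturbed. Then open the shaker guard for me: its barrel bolt sags, so lift the knob to carry the notched tip over the keeper's bent-up lip while drawing the bolt back, without forcing it, and swing the gate towards you until its free edge stands about 11 cm open. The hinge pulls the gate shut, so finish while still holding it ajar there, steady, so that I can slide the rack in.

Things in the scene. Friction and masses are not known exactly. Their poses are not given: they have to be found in the camera images.
- rack: grey plastic rack block, 164 x 50 x 52 mm high, 0.55 kg, loose on the bench; origin: centre of its underside. Four places in one row along its x, 38 mm apart, at x = +57 (first), +19 (second), -19 (third), -57 mm (fourth). The first two hold tubes (a long one, then a short one) that are not to be touched; the third and fourth are empty round holes of 20 mm, 46 mm deep, mouths 52 mm above the bench.
- seat3 (a point): centre of the floor of the rack's third hole, 6 mm above the bench; a tube's foot rests here. Same axes as the rack.
- seat4 (a point): centre of the floor of the rack's fourth hole (the last), 6 mm above the bench. Same axes as the rack.
- cold_block: aluminium tube cooling block, 110 x 50 x 46 mm high, loose, 0.6 kg; origin: centre of its underside. Two 20 mm holes 40 mm deep (floor 6 mm above the bench) at x = +30 and -30 mm on its long axis x; the long and the short tube stand in them, either way round.
- long_tube: clear screw-cap tube with conical foot, 120 mm long, body 17 mm, white cap 21 mm in diameter over the top 16 mm, about 25 g; origin: tip of its foot, z along the tube to the cap. Grip it by the cap (centre 112 mm above the foot).
- short_tube: the same kind of tube but 95 mm long (cap centre 87 mm above the foot), about 20 g; origin: tip of its foot, z to the cap.
- guard: open-topped guard of 40 mm aluminium posts (225 mm high) and clear panels round a small orbital shaker, fixed to the bench; front faces -x. Origin: on the bench below the gate's free edge, in the plane of the gate's front face; +x goes into the guard, +y along the closed gate to its hinge.
- gate (a joint): hinge of the 280 mm wide, 215 mm high aluminium-framed gate: 0 shut, grows as it swings out towards the robot (rad); 0.39 is 11 cm open at the free edge. A spring pulls it shut (0.3 N m when shut, 0.5 N m at 0.4 rad).
- bolt (a joint): how far the steel barrel bolt is drawn (m): 0 to 0.003 at the start (shot into the keeper), 0.052 fully drawn, moving the knob along the gate towards the hinge; friction about 1 N. Unlifted it catches on the lip at about 0.008; from 0.032 on it is clear of the keeper and the gate can swing.
- bolt_lift (a joint): how far the bolt is lifted (rad) about its rear guide, 114 mm hinge-side of the knob (bolt shot): 0 sagging, 0.08 the upper stop of the loose front guide (knob 9 mm higher). The tip clears the lip above 0.046 (knob raised 5.3 mm); it drops back by its own weight (about 2.5 N at the knob) unless held up until drawn past 0.030.
- knob (a point): centre of the bolt's knob, a level steel cylinder 16 mm in diameter and 28 mm long that stands out square from the gate's front; this point is 47 mm in front of the gate's face, 31 mm below the gate's top and about 184 mm above the bench. The attitude is that of the bolt: y along it towards the hinge (tipped by its sag, 0.07 rad), -x out along the knob. Guides and keeper stand out up to 30 mm from the gate's face. A gripper from above can close on the knob along y.
- gate_hinge (a point): point on the gate's vertical hinge axis, 195 mm above the bench, 283 mm from the free edge; axes of the gate (x into the guard, y from the free edge to the hinge), turning with it.
- gate_edge (a point): point on the gate's free edge, at its front face, 195 mm above the bench; axes of the gate.
- keeper: J-shaped steel keeper on the post beside the free edge, open at the top: floor, 42 mm front cheek and, at its mouth, a lip bent up 17 mm (top 180 mm above the bench) that sits in the notch under the bolt's tip. Origin and axes are those of the guard; the lip stands at x = -15, y = -16 mm.
- reagent_bottle: clear capped bottle, 60 mm in diameter, 130 mm high, left of the work; bystander. Origin: centre of its underside.
- tip_box: pipette-tip box, 85 x 122 x 75 mm, right of the guard; bystander. Origin: centre of its underside.
- calculator: calculator, 140 x 75 x 20 mm, lying flat in front of the gate, nearer the robot, long side across; bystander. Origin: centre of its underside.
Mind the look-alikes: they are no part of the job. Leave any blue, purple or turquoise look-alike of the short_tube alone.

How it is judged (in metres and radians):
On the way, in this order (a step that is already met when the one before it is completed fails the run):
1. the long tube stands released at the bottom of the third place, before the short one is in the fourth (distance between long_tube and seat3 below 0.009 m and angle between long_tube's own z axis and vertical below 0.15 rad and contact force between the fingers and long_tube below 0.2 N and distance between short_tube and seat4 above 0.02 m), for 0.2 s.
2. the short tube stands released at the bottom of the fourth place, the long one still in the third (distance between long_tube and seat3 below 0.009 m and angle between each of long_tube, short_tube's own z axis and vertical below 0.15 rad and distance between short_tube and seat4 below 0.009 m and contact force between the fingers and short_tube below 0.2 N), for 0.2 s.
3. the bolt is lifted so that its tip stands over the lip (value of joint bolt_lift above 0.04 rad and value of joint bolt below 0.03 m), for 0.05 s.
4. the bolt is drawn clear of the keeper (value of joint bolt above 0.031 m), for 0.1 s.
At the end, for the whole second after the job is handed in: Both tubes stand free at the bottom of their holes (foot within 9 mm of the seat, tilt under 0.15 rad), the rack upright; the gate stands still (under 0.05 rad/s) at 0.30 to 0.50 rad, 8.5 to 14 cm open, and the fingers bear on the gate (its bolt included) with over 0.5 N (all of step 2 and contact force between the fingers and long_tube below 0.2 N and value of joint gate between 0.3 and 0.5 rad and velocity of joint gate between -0.05 and 0.05 rad/s and contact force between the fingers and gate above 0.5 N and angle between rack's own z axis and vertical below 0.1 rad); the arm keeps its last pose, push and grip.
It fails at once if the bolt is forced against the keeper (over 60 N) (contact force between bolt and keeper above 60 N).
It fails at once if a bystander is moved more than 30 mm (distance of any of reagent_bottle, tip_box, calculator from where it was at the start of the episode above 0.03 m).
It also fails if it takes over 61 s, if anything falls off the work surface, if the arm or the gripper's body presses on something with over 40 N, if the wrist force passes 120 N, or if a joint passes its speed limit or range.

ROBOT

A 6-joint arm with a two-finger parallel gripper is mounted at the origin on the work surface. World frame = base frame: x ahead of the robot, y to its left, z up, the work surface at z = 0. Lengths are in m, angles in degrees, forces in N, time in s.
With the tool pointing down it reaches from about 0.3 to 0.75 m from the base axis. Payload 8.5 kg.
Tool frame: the origin (TCP) lies midway between the tips of the shut fingers; the grasp point (between the pads) lies 19 mm behind it; z points along the fingers, y is the direction in which the jaws open and shut (so a half turn about z gives the same grasp; the last joint's range is limited). The gripper opens to 88 mm and grips with 3 to 60 N. Pads are 18 mm wide; open, the fingers measure 123 mm over their backs; the gripper's body (75 mm by 187 mm) begins 45 mm behind the grasp point.
Start: joints at [57.68, 21.807, 74.336, -0, 83.858, -12.336], TCP at [0.188, 0.517, 0.239] pointing down, gripper open.
Joint ranges: [-178.18, 178.18], [-50.72, 133.34], [12.68, 142.11], [-81.47, 261.47], [9.98, 163.14], [-165.26, 165.26]. Speed limits (degrees/s): [136.94, 136.94, 180, 180, 180, 180].

INTERFACE

Orientations are given as [roll, pitch, yaw] about the fixed x, y, z axes, in that order (R = Rz(yaw) Ry(pitch) Rx(roll)).
In Python, from station import ctrl gives the robot as it stands. The module is installed in compiled form; this text tells all that it offers.
- The arm moves only by the tool play_rows, never from a script. Its argument "series" is a list of rows, each a list of 4 numbers: the shift along the tool's x, y, z in mm, then the turn about the tool's z in rad. In form: [[x, y, z, roll], ...]. A call has 1 to 5 rows; each row is the pose to reach, as a shift and turn from the pose commanded when the call began, along the tool's axes at that moment; what a row does not reach only later rows make up. A row lasts 1/12 s, in which the tool goes at most 41.7 mm and 7.16 degrees, less where a joint would pass 70% of its speed; a pose out of reach is approached as far as the arm can. A call with a gripper value outside its range is refused whole. "gripper" is the closure, from -1 (fully open) to 1 (shut), set as the call begins (left out, the last holds). The fingers move at their own pace and stop on an object; the grip force is fixed at half the most. Time passes only in rows, so rows that repeat a pose let the fingers close. It gives the time, the measured TCP pose, the force and the opening at its end, in the units of the state.
- ctrl.state(): the state, without advancing time (a new reading comes with each control period).
- ctrl.camera(name): name is "scene" or "top" or "wrist"; returns the picture (384x512x3 uint8, red, green, blue); there is no depth.
- ctrl.get_calibration(name): a dict with "fx", "fy", "cx", "cy" (pixels), "origin" and "orientation" of the camera in the world. Camera axes: x right, y up, looking along -z (the intrinsics and any distortion apply to the point x, -y, -z); pixel columns grow to the right and rows downward; lengths in m; the calibration is good to about 2 mm. A picture is of the moment at which its call begins: read the wrist's pose just before it. get_calibration takes no time and is no camera call; for the wrist camera it gives the pose at the moment of the call.
- ctrl.hand_in(): hands the job in, once; it reports no verdict.
The state is a dict: "t": time; "joint_pos": joint angles; "dq": joint speeds; "effort": joint torques, N m; "ee_pos": TCP position; "tcp_rot": TCP orientation; "contact_force": force on the tool from outside, world axes, zero at the start; "wrist_torque": the same for the moment, N m; "width": opening from 0.0 (shut) to 1.0 (fully open).
Only numpy, scipy, OpenCV 4.12 (cv2) and the standard library are available. Lean on these libraries where they do the work, as an engineer would, in place of code of your own. Each camera call takes 0.05 s, during which the arm holds its last target. There are 200 camera calls.

## Working session

There is one attempt and no reset: what is moved stays moved. The work goes in short steps, Python scripts to look and compute and a tool call to move; the robot and the scene stay as the last step left them, time stands still between calls to the robot, and variables do not carry over. Pictures are saved under pics/ and viewed, about 8 in all and at most 12, crops included, and the job is handed in when it is done.

Besides the shell and the picture viewer there is one more tool, called after "Emit:" as name(argument=value, ...) on one line, values as JSON. play_rows: Moves the arm, as the interface text tells. Its arguments: {"type":"object","properties":{"series":{"type":"array","items":{"type":"array","items":{"type":"number"}}},"gripper":{"type":"number"}},"required":["series"]}

```bash
mkdir -p pics; python3 - <<'E'
from station import ctrl
import cv2, numpy as np
s=ctrl.state(); print({k:np.round(v,3).tolist() for k,v in s.items()})
for n in ("scene","top","wrist"):
    c=ctrl.get_calibration(n); print(n,c)
    cv2.imwrite(f"pics/{n}0.png",ctrl.camera(n)[:,:,::-1])
a=cv2.imread("pics/scene0.png");b=cv2.imread("pics/top0.png")
E
```

```text
{'t': 0.0, 'joint_pos': [57.681, 21.839, 74.385, -0.001, 83.857, -12.336], 'dq': [0.115, -0.118, 0.015, 0.129, -0.04, -0.048], 'effort': [0.002, -43.794, -22.456, 0.071, 0.035, -0.0], 'ee_pos': [0.188, 0.517, 0.238], 'tcp_rot': [-179.921, -0.016, 160.017], 'contact_force': [0.006, 0.271, 0.118], 'wrist_torque': [-0.068, -0.034, -0.038], 'width': 1.0}
scene {'fx': 416.77140662888826, 'fy': 416.77140662888826, 'cx': 255.17904096830904, 'cy': 191.29511226375973, 'origin': array([1.40293035, 0.09390505, 0.88896298]), 'orientation': array([49.41723942, -0.74218333, 97.14495204])}
top {'fx': 372.8825385270926, 'fy': 372.8825385270926, 'cx': 255.94166300896177, 'cy': 194.14055235330983, 'origin': array([ 0.3901717 , -0.01095288,  1.38613833]), 'orientation': array([  6.23929613,   0.97695627, -90.09011204])}
wrist {'fx': 288.5912081614193, 'fy': 288.5912081614193, 'cx': 255.90835923811966, 'cy': 193.50581956616045, 'origin': array([0.12144234, 0.54128047, 0.38454436]), 'orientation': array([-1.57516918e+01,  3.92533661e-02,  7.00221922e+01])}
```

View pics/top0.png

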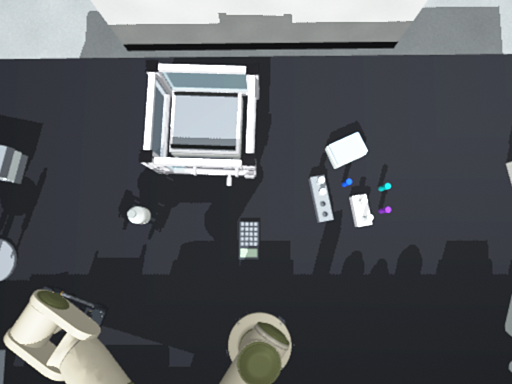

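View pics/scene0.png

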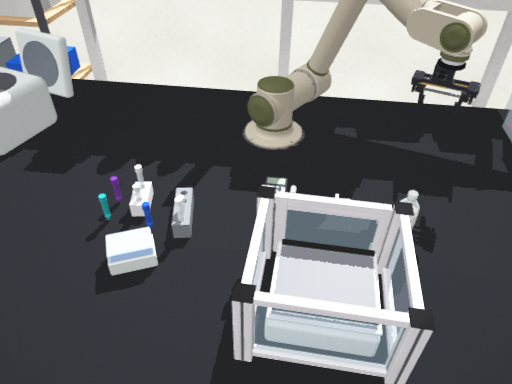

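The top picture shows the rack at about px (320,198), with its empty holes at the lower end. The cold block is at (361,210), the knob at (229,181), and the calculator at (249,238). I'll crop these and cast rays next.

```bash
cat > h.py <<'E'
from station import ctrl
import cv2, numpy as np
from scipy.spatial.transform import Rotation as Ro
def cal(n):
    c=ctrl.get_calibration(n); return c,Ro.from_euler('xyz',c['orientation'],degrees=True).as_matrix(),np.array(c['origin'])
def ray(k,u,v):
    c,R,o=k; return o,R@np.array([(u-c['cx'])/c['fx'],-(v-c['cy'])/c['fy'],-1])
def onz(k,u,v,z):
    o,d=ray(k,u,v); return o+d*(z-o[2])/d[2]
def proj(k,p):
    c,R,o=k; q=R.T@(np.asarray(p)-o); return np.array([c['cx']+c['fx']*q[0]/-q[2],c['cy']-c['fy']*q[1]/-q[2]])
def totool(dp):
    s=ctrl.state(); R=Ro.from_euler('xyz',s['tcp_rot'],degrees=True).as_matrix(); return R.T@np.asarray(dp)*1000
E
python3 - <<'E'
from h import *
k=cal("top")
for n,u,v,z in [("rack",320,198,.052),("cold",361,210,.046),("knob",229,181,.184),("calc",249,238,.02),("bottle",139,213,.13),("tip",346,150,.075),("postR",250,170,.225),("blue",347,182,.09),("turq",386,186,.09),("purp",387,210,.09)]:
    print(n,onz(k,u,v,z).round(3))
b=cv2.imread("pics/top0.png");s=cv2.imread("pics/scene0.png")
A=cv2.resize(b[160:235,305:400],None,fx=4,fy=4,interpolation=cv2.INTER_CUBIC)
B=cv2.resize(b[145:220,140:260],None,fx=3.3,fy=4,interpolation=cv2.INTER_CUBIC)
C=cv2.resize(s[155:245,95:215],None,fx=3.2,fy=3,interpolation=cv2.INTER_CUBIC)
D=cv2.resize(cv2.imread("pics/wrist0.png"),(396,270))
h=np.hstack
def pad(i,w,hh):
    o=np.zeros((hh,w,3),np.uint8); i=i[:hh,:w]; o[:i.shape[0],:i.shape[1]]=i; return o
cv2.imwrite("pics/m1.png",np.vstack([h([pad(A,390,300),pad(B,400,300)]),h([pad(C,390,280),pad(D,400,280)])]))
E
```

```text
rack [ 0.521 -0.218  0.052]
cold [ 0.478 -0.365  0.046]
knob [0.565 0.097 0.184]
calc [0.379 0.038 0.02 ]
bottle [0.465 0.407 0.13 ]
tip [ 0.691 -0.311  0.075]
postR [0.594 0.027 0.225]
blue [ 0.574 -0.307  0.09 ]
turq [ 0.559 -0.442  0.09 ]
purp [ 0.475 -0.443  0.09 ]
```

View pics/m1.png

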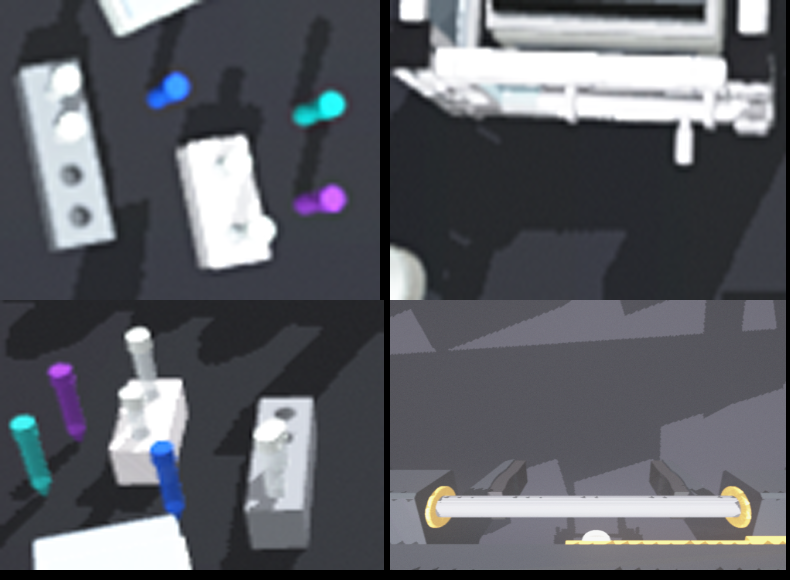

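The montage shows the long tube at the near end of the cold block (crop px 265,230) and the short one at its far end (crop 243,145). The rack's empty holes are at crop (70,175) and (78,216). Rack and block are both yawed about +10°. I'll move above them for a close look.

Emit:
play_rows(series=[[-25.8,-32.6,0,0],[-51.6,-65.2,0,0],[-77.4,-97.8,0,0],[-103.2,-130.4,0,0],[-129,-163,0,0]], gripper=-0.2)

```text
t: 0.57
ee_pos: [0.2533, 0.3178, 0.2386]
tcp_rot: [-180.0, -0.0, 160.1]
contact_force: [0.6, 0.9, -0.3]
width: 0.645
```

Emit:
play_rows(series=[[-25.8,-32.6,0,0],[-51.6,-65.2,0,0],[-77.4,-97.8,0,0],[-103.2,-130.4,0,0],[-129,-163,0,0]])

```text
t: 0.98
ee_pos: [0.3189, 0.1205, 0.2389]
tcp_rot: [180.0, 0.0, 160.0]
contact_force: [1.4, 0.5, 0.2]
width: 0.603
```

Emit:
play_rows(series=[[-25.8,-32.6,0,0],[-51.6,-65.2,0,0],[-77.4,-97.8,0,0],[-103.2,-130.4,0,0],[-129,-163,0,0]])

```text
t: 1.4
ee_pos: [0.3845, -0.0772, 0.2388]
tcp_rot: [180.0, 0.0, 160.0]
contact_force: [2.1, 0.9, 0.1]
width: 0.602
```

Emit:
play_rows(series=[[-25.8,-32.6,0,0],[-51.6,-65.2,0,0],[-77.4,-97.8,0,0],[-103.2,-130.4,0,0],[-129,-163,0,0]])

```text
t: 1.82
ee_pos: [0.4502, -0.2744, 0.2385]
tcp_rot: [180.0, -0.0, 160.0]
contact_force: [1.0, 0.1, 0.6]
width: 0.601
```

Emit:
play_rows(series=[[-19,-23,0,-0.12],[-19,-23,0,-0.24],[-19,-23,0,-0.36],[-19,-23,0,-0.48],[-19,-23,0,-0.52]])

```text
t: 2.23
ee_pos: [0.4599, -0.3005, 0.2383]
tcp_rot: [180.0, -0.0, -169.9]
contact_force: [0.2, 0.1, 0.3]
width: 0.604
```

```bash
python3 - <<'E'
from h import *
s=ctrl.state(); print(s['t'],s['ee_pos'],s['tcp_rot'],s['joint_pos'])
k=cal("wrist"); im=ctrl.camera("wrist")[:,:,::-1]; cv2.imwrite("pics/w1.png",im)
import pickle; pickle.dump(k,open("w1.pkl","wb"))
cv2.imwrite("pics/w1v.png",cv2.resize(im,(768,576),interpolation=cv2.INTER_CUBIC))
E
```

```text
2.2333 [ 0.45994258 -0.3004918   0.23830759] [ 1.79956983e+02 -3.09561836e-02 -1.69853706e+02] [-4.55061508e+01  2.17890117e+01  7.44386150e+01 -1.29509783e-03
  8.38253554e+01 -1.45652294e+02]
```

View pics/w1v.png

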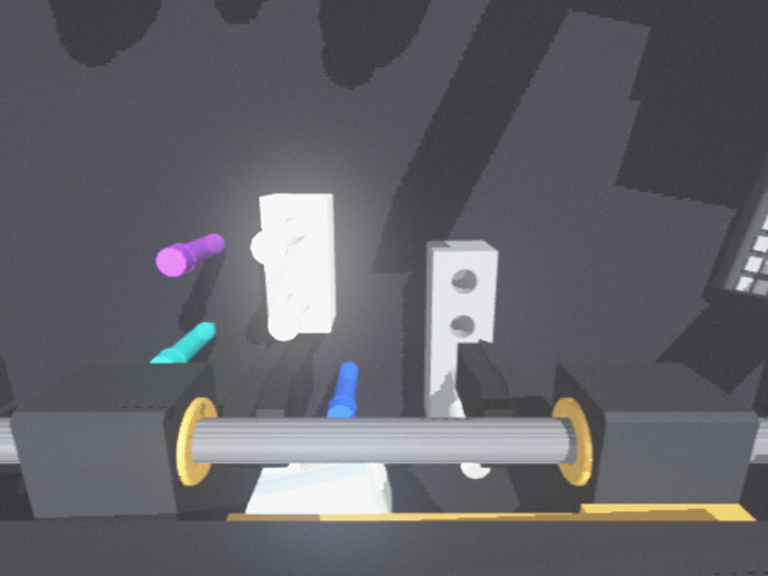

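Wrist picture at 1.5x: long cap at (263,247), short cap at (283,327), hole 4 at (464,281), hole 3 at (462,325). Both pieces are aligned with the tool. Next I'll refine the numbers.

```bash
python3 - <<'E'
from h import *
import pickle
k=pickle.load(open("w1.pkl","rb")); im=cv2.imread("pics/w1.png"); g=cv2.cvtColor(im,cv2.COLOR_BGR2GRAY)
def hole(u,v,z,b=12):
    u,v=int(u),int(v); r=g[v-b:v+b,u-b:u+b]; m=(r<np.median(g[v-b:v+b,u-b:u+b])*0.82).astype(np.uint8)
    n,l,st,c=cv2.connectedComponentsWithStats(m); i=l[b,b] or 1+np.argmax(st[1:,4])
    cc=st[i,:2]+ (st[i,2:4]-1)/2+[u-b,v-b]; print("hole",st[i],cc,onz(k,*cc,z).round(4)); return onz(k,*cc,z)
h4=hole(464/1.5,281/1.5,.052); h3=hole(462/1.5,325/1.5,.052); d=h3-h4
print("pitch",np.hypot(*d[:2]),"yaw",np.degrees(np.arctan2(d[1],d[0])))
print("long cap",onz(k,263/1.5,247/1.5,.126),"short",onz(k,284/1.5,327/1.5,.101))
# block outline
for n,p,z in [("block corners",[(275,195),(333,195),(335,332)],.046),("rack",[(428,248),(497,248)],.052)]:
    for q in p: print(n,onz(k,q[0]/1.5,q[1]/1.5,z).round(4))
a=im[115:235,155:245]; cl=np.clip((a.astype(float)-150)*2.4,0,255).astype(np.uint8)
b=im[150:240,275:345]
A=cv2.resize(cl,(450,600),interpolation=cv2.INTER_CUBIC);B=cv2.resize(b,(350,450),interpolation=cv2.INTER_CUBIC)
o=np.zeros((600,800,3),np.uint8);o[:,:450]=A;o[:450,450:]=B
cv2.imwrite("pics/m2.png",o)
E
```

```text
hole [  4   5  17  15 195] [309. 187.] [ 0.4637 -0.2345  0.052 ]
hole [  4   6  17  15 167] [308. 217.] [ 0.501  -0.2272  0.052 ]
pitch 0.03798875522001291 yaw 11.167300801045629
long cap [ 0.4483254  -0.37570278  0.126     ] short [ 0.50758572 -0.36168212  0.101     ]
block corners [ 0.4245 -0.3903  0.046 ]
block corners [ 0.4167 -0.3467  0.046 ]
block corners [ 0.5272 -0.3288  0.046 ]
rack [ 0.4431 -0.2676  0.052 ]
rack [ 0.4337 -0.2147  0.052 ]
```

View pics/m2.png

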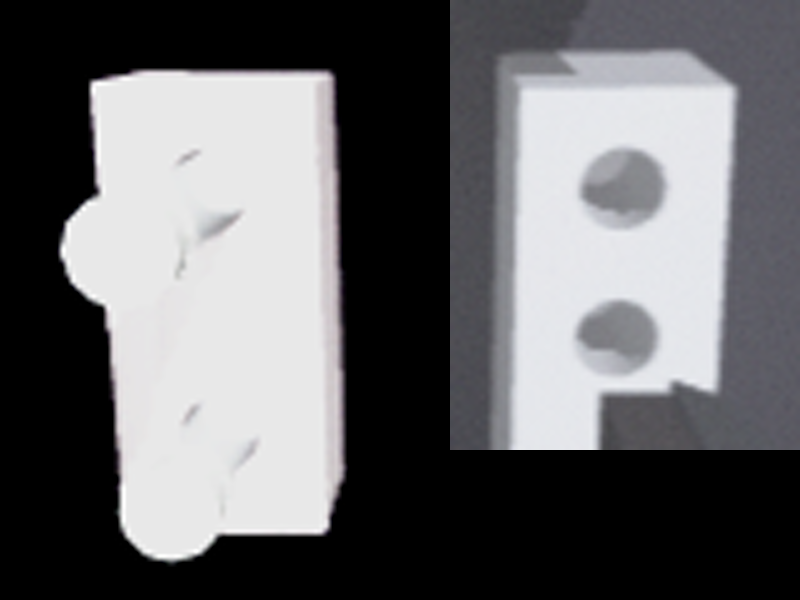

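Cap circles fitted in the crop put the long cap at px (178.2,164.6) and the short one at (188.6,216.4). Hole pitch comes out at 38.0 mm, as it should.

```bash
python3 - <<'E'
from h import *
import pickle
k=pickle.load(open("w1.pkl","rb"))
L=onz(k,178.2,164.6,.126);S=onz(k,188.6,216.4,.101);d=S-L
h4=onz(k,309.1,187.1,.052);h3=onz(k,307.9,217.1,.052)
print(L,S,np.hypot(*d[:2]),np.degrees(np.arctan2(d[1],d[0])),h4,h3)
s=ctrl.state();p=s['ee_pos']
print("to long",totool(L-[p[0],p[1],p[2]]+np.array([0,0,.099-.126])).round(1))
E
```

```text
[ 0.44780802 -0.37315562  0.126     ] [ 0.50594985 -0.36263957  0.101     ] 0.05908519370773552 10.252183729976949 [ 0.46380087 -0.23436443  0.052     ] [ 0.50112017 -0.22724341  0.052     ]
to long [ 24.7 -69.6 139.4]
```

Emit:
play_rows(series=[[12,-35,10,0],[24.7,-69.6,25,0],[24.7,-69.6,60,0],[24.7,-69.6,100,0],[24.7,-69.6,135,0]])

```text
t: 2.7
ee_pos: [0.447, -0.3733, 0.1017]
tcp_rot: [180.0, -0.0, -170.3]
contact_force: [-0.0, -0.3, -0.2]
width: 0.599
```

Emit:
play_rows(series=[[0,0,4.4,0],[0,0,4.4,0]])

```text
t: 2.87
ee_pos: [0.4471, -0.3726, 0.0981]
tcp_rot: [179.8, -0.1, -170.2]
contact_force: [-0.2, 0.5, 0.2]
width: 0.602
```

Emit:
play_rows(series=[[0,0,0,0],[0,0,0,0],[0,0,0,0],[0,0,0,0],[0,0,0,0]], gripper=1)

```text
t: 3.28
ee_pos: [0.4478, -0.3733, 0.1004]
tcp_rot: [-179.9, 0.0, -170.2]
contact_force: [0.0, -0.6, 0.5]
width: 0.247
```

```bash
python3 - <<'E'
from h import *
s=ctrl.state(); print(s['t'],s['ee_pos'],s['tcp_rot'],s['width']*88,s['contact_force'])
k=cal("wrist"); im=ctrl.camera("wrist")[:,:,::-1]; cv2.imwrite("pics/w2.png",im)
E
```

```text
3.2833 [ 0.44783155 -0.37332828  0.10038717] [-1.79911172e+02  4.69336506e-02 -1.70185492e+02] 21.769570526736196 [ 0.0040326  -0.55257492  0.54353799]
```

View pics/w2.png

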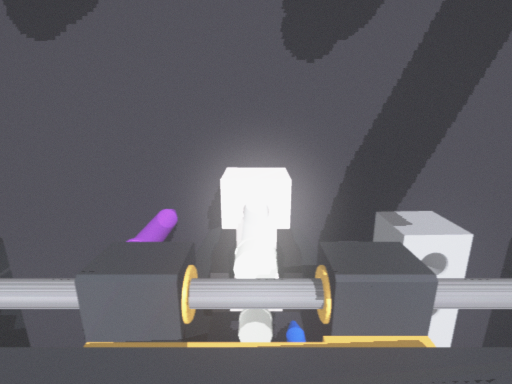

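Gripped at 21.8 mm, which matches the 21 mm cap. Now lift and carry it over the third hole.

Emit:
play_rows(series=[[0,0,-10,0],[0,0,-25,0],[0,0,-45,0],[0,0,-62,0],[0,0,-62,0]])

```text
t: 3.75
ee_pos: [0.4485, -0.3742, 0.1654]
tcp_rot: [-179.7, 0.2, -170.2]
contact_force: [1.1, -0.6, 0.2]
width: 0.223
```

Emit:
play_rows(series=[[-10,15,0,0],[-28,48,0,0],[-48,82,0,0],[-66,113,0,0],[-78.2,134.3,0,0]])

```text
t: 4.17
ee_pos: [0.5021, -0.2246, 0.161]
tcp_rot: [179.9, -0.0, -170.1]
contact_force: [0.2, -0.1, 0.7]
width: 0.221
```

Emit:
play_rows(series=[[0,0,5,0],[0,0,5,0],[0,0,5,0]])

```text
t: 4.42
ee_pos: [0.5014, -0.2279, 0.1559]
tcp_rot: [180.0, -0.0, -170.2]
contact_force: [-0.6, 0.3, -0.5]
width: 0.219
```

```bash
python3 - <<'E'
from h import *
s=ctrl.state(); print(s['t'],s['ee_pos'],s['tcp_rot'],s['width']*88,s['contact_force'])
k=cal("wrist"); im=ctrl.camera("wrist")[:,:,::-1]; cv2.imwrite("pics/w3.png",im)
ca=cal("scene"); sc=ctrl.camera("scene")[:,:,::-1]; cv2.imwrite("pics/s3.png",sc)
p=np.array([.5011,-.2272,0]);
print(proj(k,p+[0,0,.052]),proj(k,p+[0,0,.063]),proj(k,[.4638,-.2344,.052]),proj(ca,p+[0,0,.052]))
A=cv2.resize(im[120:300,190:330],(466,600),interpolation=cv2.INTER_CUBIC)
u,v=proj(ca,p+[0,0,.07]).astype(int)
B=cv2.resize(sc[v-45:v+45,u-25:u+25],(334,600),interpolation=cv2.INTER_CUBIC)
cv2.imwrite("pics/m3.png",np.hstack([A,B])); print(u,v)
E
```

```text
4.4167 [ 0.50144082 -0.22794948  0.15590738] [ 1.79977164e+02 -4.54303533e-02 -1.70198896e+02] 19.264697504613636 [-0.5942017   0.26962297 -0.47935687]
[255.78084771 193.22202765] [255.79187989 196.66412846] [254.9199058  150.95074927] [182.8904739  199.76393391]
182 195
```

View pics/m3.png

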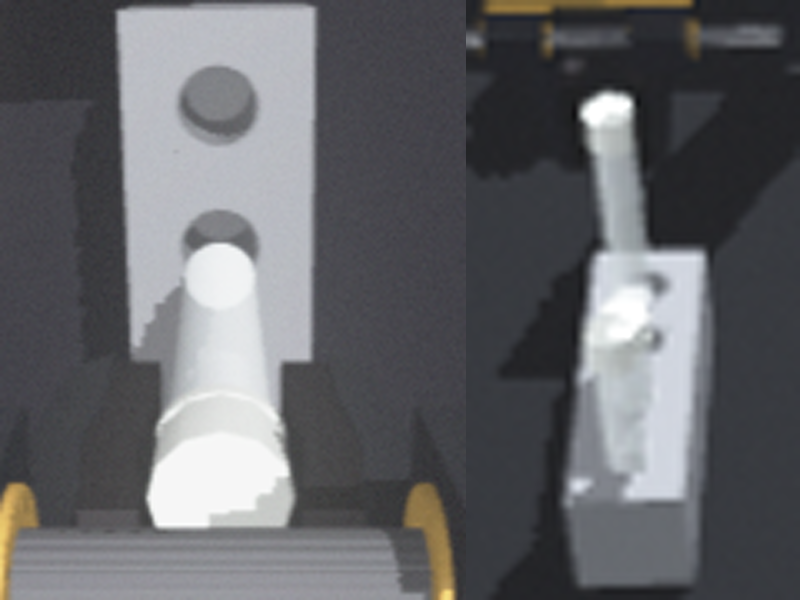

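The hole 3 rim and the foot are in line sideways, both at about crop x = 220. I'll check the fore/aft lean with the scene view by projecting the expected cap and foot.

```bash
python3 - <<'E'
from h import *
ca=cal("scene")
def crop(q): return np.round([(q[0]-157)*6.68+466,(q[1]-150)*6.67])
for z in (.183,.167,.08,.063): print(z,crop(proj(ca,[.5012,-.2276,z])))
for n,p in [("h3",(.5011,-.2272,.052)),("h4",(.4638,-.2344,.052)),("t2cap",(.538,-.220,.101))]: print(n,crop(proj(ca,p)))
k=cal("wrist")
for z in (.063,.075,.165,.183): q=proj(k,[.5012,-.2276,z]); print(z,((q-[190,120])*3.333).round())
E
```

```text
0.183 [607.  99.]
0.167 [611. 129.]
0.08 [632. 285.]
0.063 [636. 314.]
h3 [639. 332.]
h4 [644. 277.]
t2cap [622. 305.]
0.063 [220. 256.]
0.075 [220. 269.]
0.165 [221. 439.]
0.183 [222. 499.]
```

Emit:
play_rows(series=[[0,0,5,0],[0,0,10,0],[0,0,15,0],[0,0,20,0],[0,0,25,0]])

```text
t: 4.93
ee_pos: [0.5016, -0.2276, 0.1306]
tcp_rot: [180.0, -0.0, -170.2]
contact_force: [0.5, -0.9, -0.2]
width: 0.222
```

Emit:
play_rows(series=[[0,0,8,0],[0,0,16,0],[0,0,24,0],[0,0,30,0],[0,0,30,0]])

```text
t: 5.35
ee_pos: [0.5017, -0.2274, 0.1004]
tcp_rot: [180.0, -0.0, -170.2]
contact_force: [-0.2, -0.2, 0.4]
width: 0.226
```

Emit:
play_rows(series=[[0,0,1,0],[0,0,1,0],[0,0,1,0],[0,0,1,0],[0,0,1,0]], gripper=-0.2)

```text
t: 5.77
ee_pos: [0.5018, -0.2275, 0.1004]
tcp_rot: [-180.0, 0.0, -170.2]
contact_force: [-0.9, -0.8, 0.7]
width: 0.577
```

Emit:
play_rows(series=[[0,0,0,0],[0,0,-20,0],[0,0,-45,0],[0,0,-65,0],[0,0,-65,0]])

```text
t: 6.18
ee_pos: [0.503, -0.2283, 0.1692]
tcp_rot: [-179.7, 0.3, -170.2]
contact_force: [0.4, 0.1, 1.1]
width: 0.6
```

```bash
python3 - <<'E'
from h import *
s=ctrl.state(); p=s['ee_pos'];print(s['t'],p,s['tcp_rot'],s['width']*88,s['contact_force'])
k=cal("wrist"); im=ctrl.camera("wrist")[:,:,::-1]; cv2.imwrite("pics/w4.png",im)
sc=ctrl.camera("scene")[:,:,::-1];A=cv2.resize(sc[160:250,130:220],(576,576),interpolation=cv2.INTER_CUBIC)
print("to short",totool(np.array([.5059,-.3626,.074])-p).round(1), proj(k,[.5059,-.3626,.101]),proj(k,[.5011,-.2272,.126]))
cv2.imwrite("pics/m4.png",np.hstack([cv2.resize(im[150:384,100:300],(224,262)),A[:262,:]]))
E
```

```text
6.1833 [ 0.50300791 -0.22829918  0.16915517] [-179.70961689    0.27372959 -170.18075465] 52.81506745225944 [0.44965872 0.09787835 1.14619117]
to short [  20.1 -132.8   95.2] [ 81.45657536 180.22165205] [257.12620889 214.43842575]
```

View pics/w4.png

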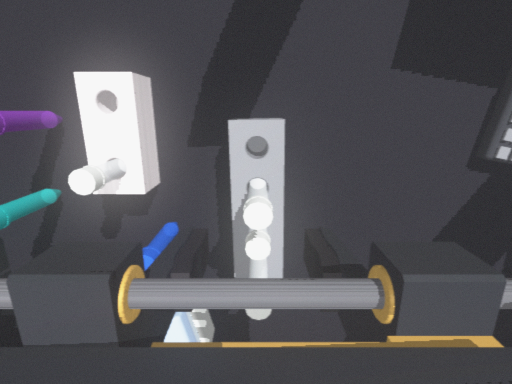

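The long tube stands in hole 3: cap at (258,213), against a prediction of (257,214). The short cap at (84,180) is about 2 px right of its prediction. Now the short tube.

Emit:
play_rows(series=[[5,-36,0,0],[12,-76,0,0],[19.2,-112,0,0],[19.2,-132.3,20,0],[19.2,-132.3,50,0]])

```text
t: 6.7
ee_pos: [0.5056, -0.3658, 0.115]
tcp_rot: [-179.8, 0.1, -170.4]
contact_force: [0.3, 0.3, 0.0]
width: 0.597
```

Emit:
play_rows(series=[[0,0,25,0],[0,0,41,0],[0,0,41,0]])

```text
t: 6.95
ee_pos: [0.5035, -0.3595, 0.0691]
tcp_rot: [179.6, -0.3, -170.2]
contact_force: [-0.3, -0.1, -0.4]
width: 0.598
```

Emit:
play_rows(series=[[0,0,0,0],[0,0,0,0],[0,0,0,0],[0,0,0,0],[0,0,0,0]], gripper=1)

```text
t: 7.37
ee_pos: [0.5056, -0.3612, 0.0752]
tcp_rot: [-179.9, 0.0, -170.2]
contact_force: [0.0, -0.2, 0.8]
width: 0.25
```

Emit:
play_rows(series=[[0,0,-10,0],[0,0,-30,0],[0,0,-50,0],[0,0,-62,0],[0,0,-62,0]])

```text
t: 7.78
ee_pos: [0.5063, -0.3619, 0.1401]
tcp_rot: [-179.7, 0.2, -170.2]
contact_force: [0.5, 0.8, 0.3]
width: 0.221
```

```bash
python3 - <<'E'
from h import *
s=ctrl.state(); p=s['ee_pos'];print(s['t'],p,s['tcp_rot'],s['width']*88,s['contact_force'])
print("to seat4",totool(np.array([.4640,-.2346,p[2]])-p).round(1))
E
```

```text
7.7833 [ 0.50625716 -0.36192203  0.14013448] [-179.70862171    0.19391182 -170.182279  ] 19.445737358890508 [0.52026582 0.81205033 0.34685709]
to seat4 [ 19.9 132.7  -0.7]
```

Emit:
play_rows(series=[[9,10,0,0],[18.7,35,0,0],[18.7,70,0,0],[18.7,105,0,0],[18.7,132,0,0]])

```text
t: 8.2
ee_pos: [0.4633, -0.2319, 0.136]
tcp_rot: [179.9, -0.0, -170.2]
contact_force: [1.7, -0.1, -0.4]
width: 0.222
```

Emit:
play_rows(series=[[0,0,5,0],[0,0,5,0],[0,0,5,0]])

```text
t: 8.45
ee_pos: [0.4646, -0.2348, 0.1312]
tcp_rot: [-180.0, -0.0, -170.2]
contact_force: [1.0, -0.4, 0.2]
width: 0.224
```

```bash
python3 - <<'E'
from h import *
s=ctrl.state(); p=s['ee_pos'];print(s['t'],p,s['tcp_rot'],s['width']*88,s['contact_force'])
k=cal("wrist"); im=ctrl.camera("wrist")[:,:,::-1]; cv2.imwrite("pics/w5.png",im)
for q in ([.4639,-.2345,.052],[.4639,-.2345,.063],[p[0],p[1],.063],[p[0],p[1],.052]): print(((proj(k,q)-[190,120])*3.333).round())
cv2.imwrite("pics/m5.png",cv2.resize(im[120:300,190:330],(466,600),interpolation=cv2.INTER_CUBIC))
E
```

```text
8.45 [ 0.46464458 -0.23483667  0.13116081] [-1.79992315e+02 -7.86060932e-03 -1.70191845e+02] 19.75053936556086 [ 1.04200614 -0.40666617  0.22699867]
[218. 269.]
[218. 283.]
[216. 286.]
[216. 272.]
```

View pics/m5.png

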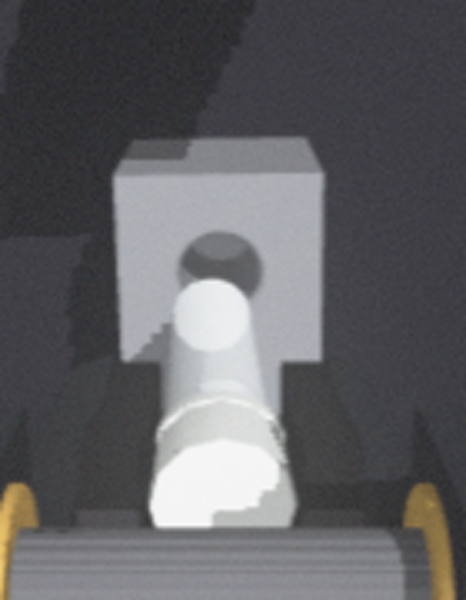

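In this view hole 4's centre is near crop (220,272). The foot disc, at (211,315), sits about 2–3 mm off in −y and −x of the tool, so the tube leans slightly in the grip. I'll shift part of that and insert while watching the force.

Emit:
play_rows(series=[[1.7,1.4,0,0],[1.7,1.4,5,0],[1.7,1.4,10,0],[1.7,1.4,15,0],[1.7,1.4,20,0]])

```text
t: 8.92
ee_pos: [0.4624, -0.2333, 0.1106]
tcp_rot: [180.0, -0.0, -170.2]
contact_force: [-0.5, -0.3, -0.9]
width: 0.219
```

Emit:
play_rows(series=[[0,0,5,0],[0,0,10,0],[0,0,15,0]])

```text
t: 9.17
ee_pos: [0.4625, -0.2331, 0.0957]
tcp_rot: [180.0, -0.0, -170.2]
contact_force: [-0.9, 0.2, 0.3]
width: 0.226
```

```bash
python3 - <<'E'
from h import *
s=ctrl.state(); p=s['ee_pos'];print(s['t'],p,s['contact_force'],s['wrist_torque'])
E
```

```text
9.1667 [ 0.46253033 -0.23312754  0.09574006] [-0.88273876  0.19340114  0.31290076] [ 0.01086032 -0.00973852  0.06164339]
```

Emit:
play_rows(series=[[0,0,6,0],[0,0,12,0],[0,0,17,0],[0,0,20,0],[0,0,20,0]])

```text
t: 9.58
ee_pos: [0.4623, -0.233, 0.0757]
tcp_rot: [180.0, -0.0, -170.2]
contact_force: [0.7, 0.5, -0.1]
width: 0.219
```

Emit:
play_rows(series=[[0,0,0.5,0],[0,0,0.5,0],[0,0,0.5,0],[0,0,0.5,0],[0,0,0.5,0]], gripper=-0.2)

```text
t: 10.0
ee_pos: [0.4626, -0.2332, 0.076]
tcp_rot: [-180.0, 0.0, -170.2]
contact_force: [-0.9, 0.5, -0.8]
width: 0.576
```

Emit:
play_rows(series=[[0,0,0,0],[0,0,-20,0],[0,0,-50,0],[0,0,-80,0],[0,0,-110,0]])

```text
t: 10.42
ee_pos: [0.4623, -0.2329, 0.1872]
tcp_rot: [180.0, -0.0, -170.2]
contact_force: [-0.3, -0.1, 1.2]
width: 0.598
```

Emit:
play_rows(series=[[0,0,-40,0],[0,0,-75,0],[0,0,-80,0],[0,0,-80,0]])

```text
t: 10.75
ee_pos: [0.463, -0.2334, 0.2679]
tcp_rot: [-179.8, 0.2, -170.2]
contact_force: [-0.5, -0.4, -0.7]
width: 0.599
```

```bash
python3 - <<'E'
from h import *
s=ctrl.state(); p=s['ee_pos'];print(s['t'],p,s['tcp_rot'],s['contact_force'],s['joint_pos'])
k=cal("wrist"); im=ctrl.camera("wrist")[:,:,::-1]; cv2.imwrite("pics/w6.png",im)
for n,q in [("cap3",[.5011,-.2272,.126]),("cap4",[.4637,-.2344,.101])]: print(n,proj(k,q).round(1))
kt=cal("top"); t=ctrl.camera("top")[:,:,::-1]; cv2.imwrite("pics/t6.png",t)
sc=ctrl.camera("scene")[:,:,::-1]; cv2.imwrite("pics/s6.png",sc)
ks=cal("scene")
print("scene knob",proj(ks,[.565,.097,.184]),"top knob",proj(kt,[.565,.097,.184]))
A=cv2.resize(im[120:320,170:350],(360,400)); 
B=cv2.resize(t[145:200,190:265],None,fx=5.3,fy=5.3,interpolation=cv2.INTER_CUBIC)
C=cv2.resize(sc[180:260,230:400],None,fx=2.3,fy=2.3,interpolation=cv2.INTER_CUBIC)
o=np.zeros((590,800,3),np.uint8);o[:400,:360]=A;o[:B.shape[0],370:370+B.shape[1]]=B;o[400:400+C.shape[0],:C.shape[1]]=C
D=cv2.resize(sc[160:250,130:220],(270,270),interpolation=cv2.INTER_CUBIC);o[300:570,500:770]=D
cv2.imwrite("pics/m6.png",o)
E
```

```text
10.75 [ 0.46299534 -0.23344913  0.26785609] [-1.79793034e+02  1.77663333e-01 -1.70186033e+02] [-0.48283178 -0.36287111 -0.73483033] [-3.98560178e+01  1.73536095e+01  7.62466294e+01  1.49473511e-03
  8.61270036e+01 -1.39669761e+02]
cap3 [255.2 218.2]
cap4 [254.7 178. ]
scene knob [292.68698313 189.68176971] top knob [229.03656658 181.01473573]
```

View pics/m6.png

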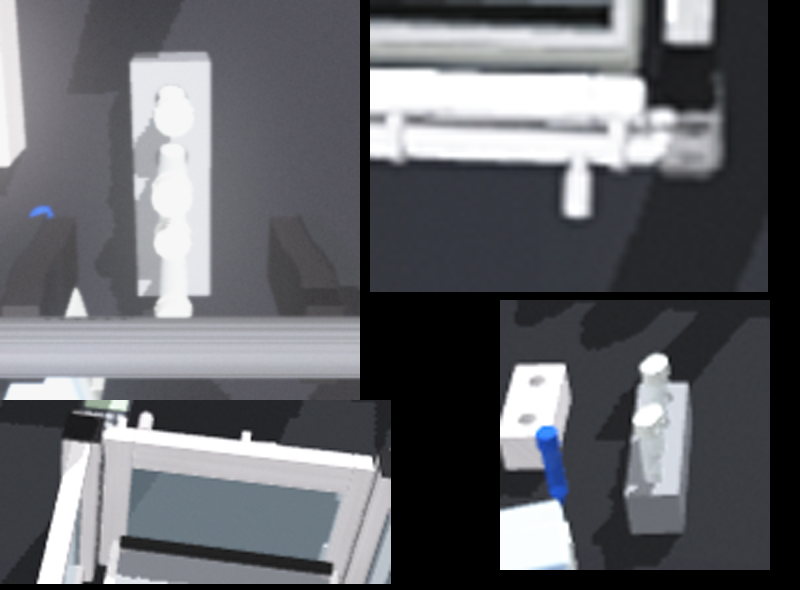

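Both caps stand in a row at their predicted pixels (cap 4 about 2 px off), and the cold block is empty. Next I'll go above the knob.

Emit:
play_rows(series=[[-14.7,31,0,0],[-29.4,62,0,0],[-44.1,93,0,0],[-58.8,124,0,0],[-73.5,154.7,0,0]])

```text
t: 11.32
ee_pos: [0.5083, -0.0664, 0.2641]
tcp_rot: [179.9, -0.2, -170.2]
contact_force: [0.6, -0.7, 0.3]
width: 0.601
```

Emit:
play_rows(series=[[-14.7,31,0,0],[-29.4,62,0,0],[-44.1,93,0,0],[-58.8,124,0,0],[-73.5,154.7,0,0]])

```text
t: 11.73
ee_pos: [0.5544, 0.0986, 0.2639]
tcp_rot: [180.0, -0.2, -170.2]
contact_force: [-0.5, 0.4, 1.4]
width: 0.601
```

Emit:
play_rows(series=[[0,0,0,0.1],[0,0,0,0.2],[0,0,0,0.2],[0,0,0,0.2]])

```text
t: 12.07
ee_pos: [0.5544, 0.0968, 0.2644]
tcp_rot: [-180.0, -0.2, 178.5]
contact_force: [-0.5, 0.1, 0.1]
width: 0.599
```

```bash
python3 - <<'E'
from h import *
import pickle
s=ctrl.state(); p=s['ee_pos'];print(s['t'],p,s['tcp_rot'],s['contact_force'],s['joint_pos'])
k=cal("wrist"); im=ctrl.camera("wrist")[:,:,::-1]; cv2.imwrite("pics/w7.png",im); pickle.dump(k,open("w7.pkl","wb"))
print(onz(cal("top"),229.06,181.6,.184),proj(k,onz(cal("top"),229.06,181.6,.184)))
cv2.imwrite("pics/m7.png",cv2.resize(im[60:310,80:430],(784,560),interpolation=cv2.INTER_CUBIC))
E
```

```text
12.0667 [0.55436471 0.09676719 0.26438199] [-1.79999404e+02 -1.58523761e-01  1.78515596e+02] [-0.49117151  0.0690673   0.13452599] [-2.14925826e+00  2.22375227e+01  6.93694452e+01 -2.43651033e-03
  8.85515382e+01 -9.06647900e+01]
[0.56307312 0.09691141 0.184     ] [255.52746454 211.55870937]
```

View pics/m7.png

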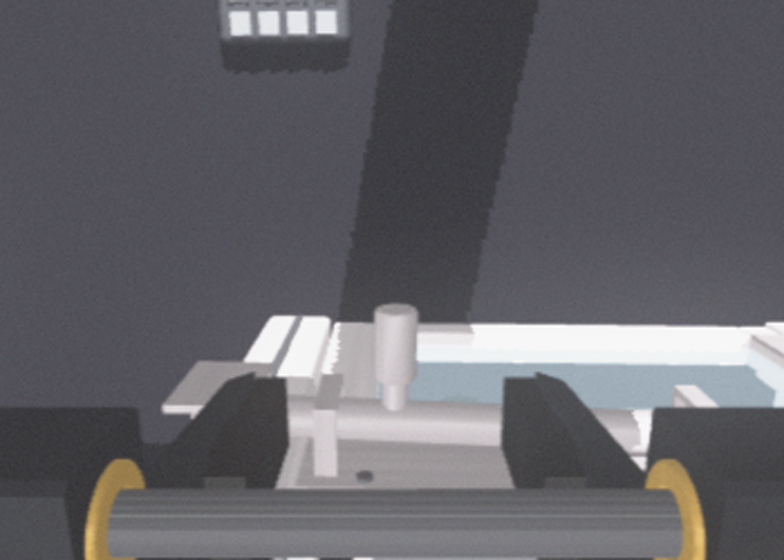

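In the wrist crop the knob spans (395,311) to (395,384). That puts its centre at px (256.8,214.9), or about (0.566, 0.098, 0.184). Knob and gate are in line with the tool to within about 1°.

Emit:
play_rows(series=[[-9.6,1,10,0],[-9.6,1,35,0],[-9.6,1,60,0],[-9.6,1,85,0],[-9.6,1,99,0]])

```text
t: 12.53
ee_pos: [0.5636, 0.0971, 0.1631]
tcp_rot: [180.0, -0.2, 178.4]
contact_force: [-0.5, 0.3, -0.5]
width: 0.601
```

Emit:
play_rows(series=[[0,0,0,0],[0,0,0,0]])

```text
t: 12.7
ee_pos: [0.5645, 0.0972, 0.1661]
tcp_rot: [180.0, -0.1, 178.4]
contact_force: [0.0, -0.3, 1.6]
width: 0.599
```

```bash
python3 - <<'E'
from h import *
s=ctrl.state(); p=s['ee_pos'];print(s['t'],p,s['tcp_rot'],s['contact_force'])
k=cal("wrist"); im=ctrl.camera("wrist")[:,:,::-1]; cv2.imwrite("pics/w8.png",im)
print(proj(k,[.566,.098,.184]),proj(k,p+[0,0,.019]))
cv2.imwrite("pics/m8.png",cv2.resize(im[100:384,100:410],(620,568),interpolation=cv2.INTER_CUBIC))
E
```

```text
12.7 [0.56449814 0.09722305 0.166143  ] [ 1.79998552e+02 -8.82905260e-02  1.78376139e+02] [ 0.0196214  -0.3373155   1.60493842]
[256.34604598 263.08453845] [254.68472583 261.55119797]
```

View pics/m8.png

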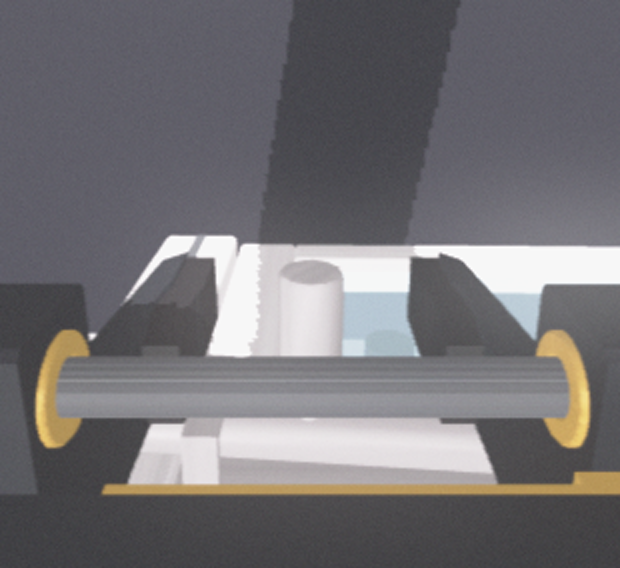

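The knob (crop x ≈ 312) stands centred between the open fingers. Close on it.

Emit:
play_rows(series=[[0,0.8,0,0],[0,0.8,0,0],[0,0.8,0,0],[0,0.8,0,0],[0,0.8,0,0]], gripper=1)

```text
t: 13.17
ee_pos: [0.5644, 0.0983, 0.1672]
tcp_rot: [-180.0, 0.0, 178.4]
contact_force: [-0.0, 0.0, -0.1]
width: 0.245
```

Emit:
play_rows(series=[[0,0.8,0,0],[0,0.8,0,0]])

```text
t: 13.33
ee_pos: [0.5644, 0.099, 0.1671]
tcp_rot: [-180.0, 0.0, 178.3]
contact_force: [0.2, -0.5, 2.2]
width: 0.17
```

```bash
python3 - <<'E'
from h import *
s=ctrl.state(); print(s['t'],s['ee_pos'],s['tcp_rot'],s['contact_force'],s['wrist_torque'],s['width']*88)
E
```

```text
13.3333 [0.56442691 0.09897569 0.16709213] [-1.79973373e+02  2.18593430e-02  1.78346150e+02] [ 0.18439606 -0.51363745  2.16612633] [-0.20572135  0.04060337  0.02285734] 14.974367418154374
```

Emit:
play_rows(series=[[0,0,-1.5,0],[0,0,-3,0],[0,0,-4.5,0],[0,0,-6,0],[0,0,-7.2,0]])

```text
t: 13.75
ee_pos: [0.5642, 0.099, 0.1738]
tcp_rot: [-180.0, -0.1, 178.3]
contact_force: [1.4, -1.2, -5.5]
width: 0.167
```

Emit:
play_rows(series=[[0,0,0,0],[0,0,0,0],[0,0,0,0]])

```text
t: 14.0
ee_pos: [0.5643, 0.0991, 0.1739]
tcp_rot: [-180.0, -0.0, 178.4]
contact_force: [0.5, -1.0, -5.1]
width: 0.171
```

```bash
python3 - <<'E'
from h import *
s=ctrl.state(); print(s['t'],s['ee_pos'],s['tcp_rot'],s['contact_force'],s['wrist_torque'],s['width']*88)
k=cal("wrist"); im=ctrl.camera("wrist")[:,:,::-1]; cv2.imwrite("pics/w9.png",im)
cv2.imwrite("pics/m9.png",np.hstack([cv2.resize(cv2.imread("pics/w8.png")[200:384,140:360],(396,331)),cv2.resize(im[200:384,140:360],(396,331))]))
E
```

```text
14.0 [0.56426505 0.09908994 0.17391579] [-1.79995860e+02 -1.99412810e-02  1.78350993e+02] [ 0.54339587 -1.03511061 -5.07445774] [-0.46832071 -0.02946267 -0.02656162] 15.06732609778906
```

Lifted 6.7 mm with 5 N of load. Now I'll draw gently and watch the y force for a catch.

Emit:
play_rows(series=[[0,1.2,0,0],[0,2.4,0,0],[0,3.6,0,0],[0,4.8,0,0],[0,6,0,0]])

```text
t: 14.47
ee_pos: [0.5645, 0.1053, 0.174]
tcp_rot: [180.0, -0.0, 178.4]
contact_force: [0.2, -0.5, -6.4]
width: 0.173
```

Emit:
play_rows(series=[[0,1,0,0],[0,2,0,0],[0,3,0,0],[0,4,0,0],[0,5,0,0]])

```text
t: 14.88
ee_pos: [0.5647, 0.1102, 0.1741]
tcp_rot: [180.0, 0.0, 178.3]
contact_force: [-0.4, -0.4, -4.6]
width: 0.166
```

No catch at 11 mm, past where it would bind. Draw on.

Emit:
play_rows(series=[[0,3,0,0],[0,6,0,0],[0,9,0,0],[0,12,0,0],[0,15,0,0]])

```text
t: 15.3
ee_pos: [0.5651, 0.1255, 0.1741]
tcp_rot: [180.0, 0.0, 178.4]
contact_force: [0.3, -0.9, -4.8]
width: 0.169
```

Emit:
play_rows(series=[[0,3,0,0],[0,6,0,0],[0,9,0,0],[0,12,0,0],[0,15,0,0]])

```text
t: 15.72
ee_pos: [0.5656, 0.1404, 0.1741]
tcp_rot: [180.0, 0.0, 178.4]
contact_force: [0.6, -1.3, -4.4]
width: 0.168
```

Emit:
play_rows(series=[[0,0,0,0],[0,0,0,0],[0,0,0,0]])

```text
t: 15.97
ee_pos: [0.5656, 0.1403, 0.174]
tcp_rot: [180.0, 0.0, 178.4]
contact_force: [1.7, 1.7, -5.3]
width: 0.169
```

```bash
python3 - <<'E'
from h import *
s=ctrl.state(); print(s['t'],s['ee_pos'],s['tcp_rot'],s['contact_force'],s['wrist_torque'],s['width']*88)
# plan the arc: hinge in world; knob from hinge
yaw=np.radians(-1.8); ex=np.array([np.cos(yaw),np.sin(yaw)]); ey=np.array([-np.sin(yaw),np.cos(yaw)])
K0=np.array([.566,.098]); H=K0+.047*ex; # face point in front of the knob
u,v=255.94,0
t=cv2.imread("pics/t6.png"); kt=cal("top")
A=cv2.resize(t[60:200,140:265],None,fx=4,fy=4,interpolation=cv2.INTER_CUBIC); cv2.imwrite("pics/m10.png",A)
E
```

```text
15.9667 [0.56558158 0.14029723 0.17403373] [1.79974726e+02 6.38464736e-03 1.78355784e+02] [ 1.74396145  1.74329936 -5.33493263] [-0.08748017 -0.27270714 -0.11575223] 14.837042553744606
```

The picture allowance is used up, so I go on by forces and numbers. The bolt is drawn about 42 mm, with no force. Taking the hinge about 199 mm hinge-side of the knob and 5 mm behind the gate's front face (52 mm back from the knob), I'll start the swing arc.

Emit:
play_rows(series=[[4,1.1,0,0.02],[7.9,2.2,0,0.04],[11.8,3.5,0,0.06],[15.7,4.8,0,0.08],[19.6,6.2,0,0.1]])

```text
t: 16.38
ee_pos: [0.5456, 0.1468, 0.1741]
tcp_rot: [-180.0, -0.0, 172.5]
contact_force: [2.0, -1.0, -5.9]
width: 0.166
```

```bash
python3 - <<'E'
from h import *
s=ctrl.state(); print(s['t'],s['ee_pos'],s['tcp_rot'],s['contact_force'],s['wrist_torque'],s['width']*88)
im=ctrl.camera("wrist")[:,:,::-1]; cv2.imwrite("pics/w11.png",im)
t=ctrl.camera("top")[:,:,::-1]; cv2.imwrite("pics/t11.png",t)
E
```

```text
16.3833 [0.54560935 0.14682002 0.17409265] [-1.79983085e+02 -1.59976179e-03  1.72492420e+02] [ 1.95259728 -1.03747393 -5.86956977] [-0.43001688 -0.27696629 -0.08844049] 14.637060702616292
```

The x force of 2 N matches the spring, so the gate is following. The same arc step repeats in the turned frame.

Emit:
play_rows(series=[[4,1.1,0,0.02],[7.9,2.2,0,0.04],[11.8,3.5,0,0.06],[15.7,4.8,0,0.08],[19.6,6.2,0,0.1]])

```text
t: 16.9
ee_pos: [0.5271, 0.1557, 0.1741]
tcp_rot: [-180.0, 0.0, 166.8]
contact_force: [2.2, -0.9, -6.0]
width: 0.172
```

Emit:
play_rows(series=[[4,1.1,0,0.02],[7.9,2.2,0,0.04],[11.8,3.5,0,0.06],[15.7,4.8,0,0.08],[19.6,6.2,0,0.1]])

```text
t: 17.32
ee_pos: [0.5095, 0.1662, 0.1741]
tcp_rot: [-180.0, 0.0, 161.0]
contact_force: [1.8, -2.4, -4.6]
width: 0.167
```

Emit:
play_rows(series=[[4,1.1,0,0.02],[7.9,2.2,0,0.04],[11.8,3.5,0,0.06],[15.7,4.8,0,0.08],[17.7,5.5,0,0.09]])

```text
t: 17.73
ee_pos: [0.4943, 0.1772, 0.1741]
tcp_rot: [-180.0, -0.0, 155.9]
contact_force: [3.1, -2.0, -5.8]
width: 0.168
```

Emit:
play_rows(series=[[0,0,0,0],[0,0,0,0],[0,0,0,0],[0,0,0,0],[0,0,0,0]])

```text
t: 18.15
ee_pos: [0.4949, 0.1768, 0.174]
tcp_rot: [-180.0, 0.0, 156.0]
contact_force: [2.3, -1.8, -4.9]
width: 0.17
```

```bash
python3 - <<'E'
from h import *
s=ctrl.state(); print(s['t'],s['ee_pos'],s['tcp_rot'],s['contact_force'],s['wrist_torque'],s['width']*88,s['dq'])
t0=cv2.imread("pics/t6.png"); t=ctrl.camera("top")[:,:,::-1]; cv2.imwrite("pics/t12.png",t)
kt=cal("top"); ks=cal("scene")
cv2.imwrite("pics/s12.png",ctrl.camera("scene")[:,:,::-1]); cv2.imwrite("pics/w12.png",ctrl.camera("wrist")[:,:,::-1])
# caps still in place? scene change around the tubes
s0=cv2.imread("pics/s6.png"); s1=cv2.imread("pics/s12.png")
def diff(a,b,n): 
    d=(cv2.absdiff(a,b).max(2)>40).astype(np.uint8); m,l,st,c=cv2.connectedComponentsWithStats(d)
    print(n,[list(map(int,x)) for x in st[1:] if x[4]>15])
diff(s0[155:290,95:215],s1[155:290,95:215],"rack area scene"); diff(t0[120:240,295:400],t[120:240,295:400],"rack area top")
# gate: bright profile along gate top edge in top view, rows of bright px per column
g=cv2.cvtColor(t,cv2.COLOR_BGR2GRAY); g0=cv2.cvtColor(t0,cv2.COLOR_BGR2GRAY)
diff(t0[140:230,130:265],t[140:230,130:265],"gate top")
k=ctrl.get_calibration("wrist"); 
for y0,im in (("t0",g0),("t",g)):
    print(y0); print("\n".join(f"{r}: "+"".join(" .:-=+*#%@"[int(v)*9//255] for v in im[r,140:265]) for r in range(154,216,3)))
E
```

```text
18.15 [0.49493849 0.17683267 0.1740417 ] [-1.79999928e+02  2.57692114e-03  1.55998178e+02] [ 2.34816695 -1.75432435 -4.89475836] [-0.50913218 -0.15847769 -0.10692992] 14.936652638996692 [-0.00184053 -0.08324201  0.02948569 -0.08900089 -0.08935409  0.10205191]
rack area scene []
rack area top [[31, 26, 7, 15, 43], [6, 53, 91, 67, 2789]]
gate top [[39, 0, 4, 10, 22], [49, 0, 34, 3, 67], [24, 17, 93, 73, 3890], [85, 44, 25, 21, 279], [110, 82, 9, 8, 66]]
t0
154: ............=**++=--*#*###=:. .-++**************************************************++**************=:....       . ..........
157: ............:-#@%%%%%%%%%%%%%%#*+++***+=----------::::::::--------------------------------=========+-....  . ................
160: ...........:=*@@@%%%%@@@@@@@@@@@@@@@@@@@@@@@@@@@@@@@@@@@@@@@@@@@@@@@@@@@@@@@@@@@@@@@@@@@@@@@@@@@@@@@@+..  .........:.........
163: :+#@@%*=*#%%%#%%%%@%%@@@@@@@@@@@@@@@@@@@@@@@@@@@@@@@@@@@@@@@@@@@@@@@@@@@@@@@@@@@@@@@@@@@@@@%%@@@@@@@@#:..   .......::........
166: .....-+#######%%%#######*++*####*++********#*+++*****#%%******#####%%%%%%%%%%%%%%%%%%%%%%%%%%%%%%%%%%**#%%#+--==
[... 4162 characters left out ...]
*#**=-+****++*#****=:::::::::::::::::::::::::
202: .................:::..+%%%%%%#==+%%%%%%%%%%%%%%%%%%%%%%%%%%%%%%%%%%%%%%*=:::...........:...:-*%%%*=:.::::::::::::::::::::::::
205: ................::::..=#%%%%%#==++*%%%%%%%%%%%%%%%%%%%%%%%%%%%%%%%%%%%%#=-::....................:::::::::::::::::::::::::::::
208: ###**+-:.......:::::..=#%%%%%#====++++#%%%%%%%%%%#+++++=========*%%%%%%#==+=:..........::......::::::::::::::::::::::::::::::
211: #%###****=....::::::..-#%%%%%#+============---------==---:......=#%%%%%#==+=:.................:::::::::::::::::::::::::::::::
214: %%%%#*****=..::::::::.:#%%%%%#+=====+=-..::::::::::::::::::::...-#%%%%%#+==+-.................:::::::::::::::::::::::::::::::
```

In the top view the gate's back edge slopes about 3 rows per 7 columns, roughly 0.40 rad, less about 0.02 when shut. That puts the opening at about 0.385 rad. The arm is still, the knob is held, and the tubes have not changed in the scene view. Handing in.

```bash
python3 - <<'E'
from station import ctrl
print(ctrl.hand_in()); s=ctrl.state(); print(s['t'],s['contact_force'],s['ee_pos'])
E
```

```text
the job is handed in; nothing more can be done
None
the job is handed in; nothing more can be done
```

The job is done and handed in at about 18.3 s of the 61 s allowed; the hand-in gives no verdict. The rack is loaded and the arm is holding the gate open.

- **Tubes:** The long tube went into the third place first and was let go, then the short tube into the fourth. I felt no insertion force on either. Seen from above afterwards, both caps stood within about 2 px of where they should be. The scene view of the rack area did not change between then and the hand-in.
- **Short tube:** It leaned slightly in the grip, with its foot about 2–3 mm off. I shifted it before inserting, and it went down freely.
- **Bolt:** I gripped the knob and lifted it 6.7 mm, then drew the bolt about 41 mm. It did not catch, and the sideways force stayed under 2 N.
- **Gate:** I swung it on an arc to a commanded 0.39 rad. The last top picture gives about 0.385 rad, or 11 cm open, to within a few hundredths of a radian. At the last check the arm was still, with the knob held at 15 mm grip width and about 3 N pulling on it from the spring.

**What I could not check:**
- I reached the limit of 12 pictures before opening the gate, so the final gate check used pixel values and forces, not a viewed picture.
- The top-view comparison of the rack area showed differences. I put them down to the arm having been over the rack in the earlier picture, plus a small patch at the tip box that is probably shadow.
- I did not separately re-measure whether the bottle, tip box and calculator had moved. The measured contact forces gave no sign of touching anything there.

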